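# Anchor the bottle holder and open the sanitiser's safety cap

## Task

Get the sanitiser open for dosing the sink: first press the red suction lever of the grey bottle holder down until it snaps over and stays down, so that the holder is anchored to the counter. Then open the square sanitiser bottle standing in it: push its blue safety cap down, twist it anticlockwise while it is pushed down, and lift it off, leaving the bottle standing in its holder and the other things on the counter where they are. Finish while still holding the cap in the gripper, level and still, some 8 cm above the bottle's mouth and straight over it.

Things in the scene. Friction and masses are not known exactly. Their poses are not given: they have to be found in the camera images.
- holder_pivot (a point): Middle of the hinge pin of the suction lever, 28 mm above the counter, on the grey holder, which does not shift (round foot 142 mm across, square sleeve 93 mm wide with its rim 67 mm above the counter). The centre line of sleeve and bottle lies 62 mm from here along this frame's +y; the lever points along -y, away from the sleeve; the pin lies along x.
- lever (a joint): Angle of the suction lever, rad: 0 = raised (its arm slopes 37 degrees up and outwards), 0.65 = fully down (arm level, end stop). A spring pushes it back up until 0.53; beyond that it snaps down by itself and stays.
- lever_pad (a point): Middle of the upper face of the lever's red thumb pad (36 mm wide, 44 mm long, 10 mm thick), 78 mm from the hinge pin along the arm. Turns with the lever: z is the pad's upward normal, y points along the arm to the hinge. Pressing it down takes up to about 12 N.
- cap_center (a point): Centre of the blue ribbed round safety cap, half-way up; 54 mm across, 27.5 mm tall, flat top 13.75 mm above this point; z is its axis, a white mark on top lies along x. Closed and locked at the start. To open: push down 4 to 5 mm, turn 60 degrees anticlockwise (seen from above) while still pushed down, lift straight off.
- bottle_mouth (a point): Centre of the rim of the white square bottle's neck, z up the bottle's axis; hidden in the cap at first (the closed cap's centre lies 2.75 mm below this point).
- bottle: The bottle, origin at the centre of its underside: 84 mm square, shoulders slope in from 105 to 124 mm up, round collar 55 mm across up to 135 mm, rim of the mouth at 157 mm; 0.5 to 0.9 kg. It stands loose in the sleeve, which keeps it from turning (1.5 mm play each side), its underside 22 mm above the counter.
- cap: The same cap; origin on its axis at the skirt's lower edge, 13.75 mm below its centre; about 50 g. A sprung liner inside resists the push with 5 N at first, 11 N when the skirt rests on the bottle's collar 5.5 mm down. Its three inner lugs clear the neck's from 43 degrees of turn on; a stop ends the turn at about 77 degrees.
- dose_cup: Clear dosing cup, 52 mm across, 45 mm tall; leave it alone.
- spray: Spray bottle with red trigger head, 72 mm across, 209 mm tall; leave it alone.
- wipes_tub: White tub of wipes, 110 mm across, 180 mm tall; leave it alone.
- mallet: White-headed mallet with wooden handle lying on the sheet pan; leave it alone.
- ice_pick: Red-handled ice pick lying on the sheet pan; leave it alone.
- ice_bowl: Glass bowl, 170 mm across, 85 mm tall; leave it alone.
- soap: Green hand-soap pump bottle, 62 mm across, 140 mm tall; leave it alone.
Things that resemble listed ones, but are neither listed nor needed, are in the scene too. What is shaped like the cap but green, pink or turquoise is not meant.

How it is judged:
On the way, in this order (a step that is already met when the one before it is completed fails the run):
1. the suction lever has snapped down and stays down (value of joint lever above 0.6 rad), for 0.3 s.
2. the cap is pushed down on the bottle, not yet turned (z of cap_center in the frame of bottle_mouth below -0.0053 m and angle between the x axis of cap_center and the x axis of bottle_mouth, either way round below 0.5 rad), for 0.1 s.
3. the cap is twisted round while still down on the neck (angle between the x axis of cap_center and the x axis of bottle_mouth, either way round above 0.65 rad and z of cap_center in the frame of bottle_mouth below 0.003 m), for 0.1 s.
At the end, for the whole second after the job is handed in: The cap is held by the fingers, still, within 17 degrees of level, its centre 45 to 140 mm above the bottle's mouth and within 35 mm sideways, clear of the bottle; the lever is latched (beyond 0.60 rad); the bottle stands upright on the floor of its holder (z of cap_center in the frame of bottle_mouth between 0.045 and 0.14 m and horizontal distance between cap_center and bottle_mouth below 0.035 m and angle between cap_center's own z axis and vertical below 0.3 rad and contact force between cap and the fingers above 1 N and contact force between cap and bottle below 0.01 N and linear speed of cap below 0.03 m/s and value of joint lever above 0.6 rad and horizontal distance between bottle and holder_pivot below 0.068 m and height (world z) of bottle below 0.027 m and angle between bottle's own z axis and vertical below 0.06 rad); the arm keeps its last pose, push and grip.
It fails at once if the cap is turned before the holder's lever is latched (angle between the x axis of cap_center and the x axis of bottle_mouth, either way round above 0.35 rad and value of joint lever below 0.48 rad).
It fails at once if the bottle is pulled up out of its holder (height (world z) of bottle above 0.042 m).
It fails at once if another thing on the counter is moved by more than 30 mm (distance of any of dose_cup, spray, wipes_tub, mallet, ice_pick, ice_bowl, soap from where it was at the start of the episode above 0.03 m).
It also fails if it takes over 59 s, if anything falls off the work surface, if the arm or the gripper's body presses on something with over 40 N, if the wrist force passes 120 N, or if a joint passes its speed limit or range.

## Robot

A 6-joint arm with a two-finger parallel gripper is mounted at the origin on the work surface. World frame = base frame: x ahead of the robot, y to its left, z up, the work surface at z = 0. Lengths are in m, angles in rad, forces in N, time in s.
With the tool pointing down it reaches from about 0.35 to 0.775 m from the base axis. Payload 7.3 kg.
Tool frame: the origin (TCP) lies at the very end of the fingers, on their centre line; the grasp point (between the pads) lies 19 mm behind it; z points along the fingers, x is the direction in which the jaws open and shut, and the axes are right-handed (so a half turn about z gives the same grasp; the last joint's range is limited). The gripper opens to 92 mm and grips with 3 to 60 N. Pads are 19 mm wide; open, the fingers measure 130 mm over their backs; the gripper's body (75 mm by 190 mm) begins 47 mm behind the grasp point.
Start: joints at [-1.299, 0.342, 1.524, -0, 1.275, -0.146], TCP at [0.213, -0.48, 0.227] pointing down, gripper open.
Joint ranges: [-2.53, 2.53], [-0.77, 2.02], [0.04, 2.7], [-1, 4.14], [0.28, 2.66], [-3.11, 3.11]. Speed limits (rad/s): [2.57, 2.57, 3.14, 3.14, 3.14, 3.14].

## Interface

Orientations are given as [roll, pitch, yaw] about the fixed x, y, z axes, in that order (R = Rz(yaw) Ry(pitch) Rx(roll)).
In Python, from cell import observe, read_camera, camera_params, hand_in gives the robot as it stands.
- The arm moves only by the tool apply_moves, never from a script. Its argument "increments" is a list of rows, each an object with "grip": the opening, from 0 (shut) to 1 (fully open); "linear": the shift along the world's x, y, z in mm, a list of three; "turn": the turn, a rotation vector about the world's x, y, z in units of 6 degrees (1.0 is 6 degrees), a list of three. A call has 1 to 10 rows; each row is the pose to reach, as a shift and turn from the pose commanded when the call began; what a row does not reach only later rows make up. A row lasts 1/10 s, in which the tool goes at most 50 mm and 8.59 degrees, less where a joint would pass 70% of its speed; a pose out of reach is approached as far as the arm can. A call with a gripper value outside its range is refused whole. The fingers move at their own pace and stop on an object; "grip_force" is the grip in N (left out, the last holds). Time passes only in rows, so rows that repeat a pose let the fingers close. It gives the time, the measured TCP pose, the force and the opening at its end, in the units of the state.
- observe(): the state, without advancing time (a new reading comes with each control period).
- read_camera(name): name is "scene" or "side" or "wrist"; returns the picture (420x560x3 uint8, red, green, blue); there is no depth.
- camera_params(name): a dict with "camera_matrix" (3x3 intrinsics, pixels), "world_to_cam" (4x4, takes a point from world to camera coordinates); the wrist camera has in their place "hand_eye" (4x4, takes a point from camera to tool coordinates, whose origin is the TCP and whose axes are the tool frame's). Camera axes: x right, y up, looking along -z (the intrinsics and any distortion apply to the point x, -y, -z); pixel columns grow to the right and rows downward; lengths in m; the calibration is good to about 2 mm. A picture is of the moment at which its call begins: read the wrist's pose just before it. camera_params takes no time and is no camera call.
- hand_in(): hands the job in, once; it reports no verdict.
The state is a dict: "time": time; "qpos": joint angles; "qvel": joint speeds; "joint_efforts": joint torques, N m; "tool_pos": TCP position; "tool_rot": TCP orientation; "contact_force": force on the tool from outside, world axes, zero at the start; "torque": the same for the moment, N m; "opening": finger opening in m.
Only numpy, scipy, OpenCV 4.12 (cv2) and the standard library are available. Lean on these libraries where they do the work, as an engineer would, in place of code of your own. Each camera call takes 0.05 s, during which the arm holds its last target.

## Working session

There is one attempt and no reset: what is moved stays moved. The work goes in short steps, Python scripts to look and compute and a tool call to move; the robot and the scene stay as the last step left them, time stands still between calls to the robot, and variables do not carry over. Pictures are saved under pics/ and viewed, and the job is handed in when it is done.

Besides the shell and the picture viewer there is one more tool, called after "Request:" as name(argument=value, ...), one argument or row to a line, values as JSON. apply_moves: Moves the arm, as the interface text tells. Its arguments: {"type":"object","properties":{"increments":{"type":"array","items":{"type":"object","properties":{"grip":{"type":"number"},"linear":{"type":"array","items":{"type":"number"}},"turn":{"type":"array","items":{"type":"number"}}}}},"grip_force":{"type":"number"}},"required":["increments"]}

```bash
mkdir -p pics; python3 - <<'E'
from cell import *
import cv2
for n in ("scene","side","wrist"):
    s=observe()
    im=read_camera(n); cv2.imwrite(f"pics/{n}0.png",im[:,:,::-1])
    p=camera_params(n); print(n,{k:(v.round(4).tolist() if hasattr(v,'round') else v) for k,v in p.items()})
print(s)
E
```

```text
scene {'camera_matrix': [[521.5041, 0.0, 279.3962], [0.0, 521.5041, 214.0656], [0.0, 0.0, 1.0]], 'world_to_cam': [[0.6197, 0.7848, 0.014, -0.3248], [-0.4581, 0.3472, 0.8183, 0.1492], [0.6373, -0.5134, 0.5747, -2.0799], [0.0, 0.0, 0.0, 1.0]]}
side {'camera_matrix': [[516.8785, 0.0, 283.8087], [0.0, 516.8785, 212.5326], [0.0, 0.0, 1.0]], 'world_to_cam': [[-0.7485, -0.663, -0.0152, 0.3983], [0.3385, -0.4016, 0.851, -0.3052], [-0.5703, 0.6318, 0.525, -1.4558], [0.0, 0.0, 0.0, 1.0]]}
wrist {'camera_matrix': [[337.627, 0.0, 280.4553], [0.0, 337.627, 209.8303], [0.0, 0.0, 1.0]], 'hand_eye': [[1.0, 0.0005, -0.001, -0.001], [0.0002, -0.9639, -0.2661, -0.071], [-0.0011, 0.2661, -0.9639, -0.159], [0.0, 0.0, 0.0, 1.0]]}
{'time': 0.1, 'qpos': array([-1.29901036e+00,  3.42641474e-01,  1.52490697e+00,  3.35626799e-06,
        1.27539026e+00, -1.45977837e-01]), 'qvel': array([ 0.00135662, -0.00110496, -0.00302583,  0.00030351, -0.00024976,
       -0.00083556]), 'joint_efforts': array([ 2.11248647e-03, -4.32004094e+01, -2.44693172e+01,  7.19942339e-02,
        5.25995472e-02, -3.97578367e-05]), 'tool_pos': array([ 0.21293775, -0.47949087,  0.22612553]), 'tool_rot': array([-3.14139368e+00,  1.33126947e-03, -1.15303336e+00]), 'contact_force': array([-0.73290585, -0.65350144, -0.20454876]), 'torque': array([-0.04438277,  0.01668977,  0.04345512]), 'opening': 0.09166449762218576}
```

View pics/scene0.png

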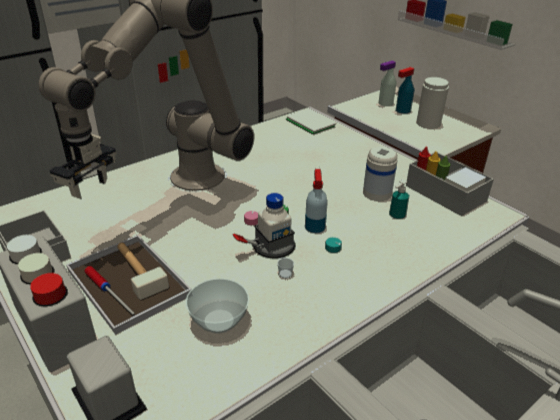

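View pics/side0.png

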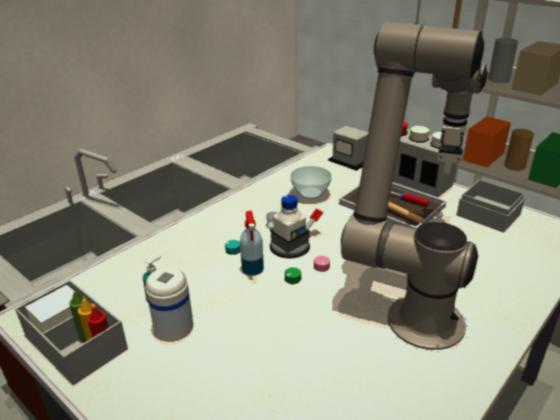

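View pics/wrist0.png

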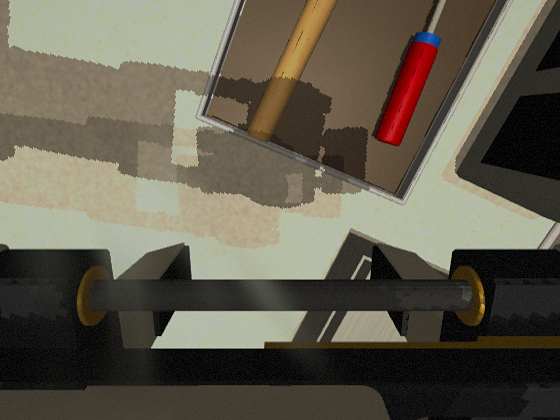

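The scene view shows the blue cap at about (275,200), the red lever pad at (240,238) and the spray right beside the bottle. The side view has the cap at (290,202) and the pad at (316,215). I'll triangulate these next.

```bash
cat > h.py <<'E'
import numpy as np, cv2
from cell import *
def ray(n,uv,T=None):
    p=camera_params(n);K=np.array(p["camera_matrix"])
    if n=="wrist": M=T@np.array(p["hand_eye"])
    else: M=np.linalg.inv(np.array(p["world_to_cam"]))
    d=np.array([(uv[0]-K[0,2])/K[0,0],-(uv[1]-K[1,2])/K[1,1],-1])
    d=M[:3,:3]@d
    return M[:3,3],d/np.linalg.norm(d)
def plane(r,z): return r[0]+r[1]*(z-r[0][2])/r[1][2]
def tri(a,b):
    A=np.stack([a[1],-b[1]],1); t=np.linalg.lstsq(A,b[0]-a[0],rcond=None)[0]
    p=a[0]+t[0]*a[1];q=b[0]+t[1]*b[1]; return (p+q)/2,np.linalg.norm(p-q)
def proj(n,X,T=None):
    p=camera_params(n);K=np.array(p["camera_matrix"])
    W=np.array(p["world_to_cam"]) if n!="wrist" else np.linalg.inv(T@np.array(p["hand_eye"]))
    c=W@np.r_[X,1]; return np.array([K[0,0]*c[0]/-c[2]+K[0,2],K[1,1]*-c[1]/-c[2]+K[1,2]])
def mask(im,col):
    h=cv2.cvtColor(im,cv2.COLOR_RGB2HSV);H,S,V=h[...,0],h[...,1],h[...,2]
    if col=="red": m=((H<8)|(H>172))&(S>150)&(V>90)
    if col=="blue": m=(H>108)&(H<126)&(S>150)&(V>50)
    if col=="white": m=(S<80)&(V>120)
    return m.astype(np.uint8)
def comps(m,x0,y0,x1,y1,mn=15):
    n,l,st,c=cv2.connectedComponentsWithStats(m[y0:y1,x0:x1].copy())
    return [(st[i,4],(st[i,:2]+[x0,y0]).tolist(),st[i,2:4].tolist(),(c[i]+[x0,y0]).round(1).tolist()) for i in range(1,n) if st[i,4]>=mn]
def toolT(s):
    from scipy.spatial.transform import Rotation as R
    T=np.eye(4);T[:3,:3]=R.from_euler("xyz",s["tool_rot"]).as_matrix();T[:3,3]=s["tool_pos"];return T
E
python3 - <<'E'
from h import *
S=cv2.imread("pics/scene0.png")[:,:,::-1];D=cv2.imread("pics/side0.png")[:,:,::-1]
for n,im,b in(("scene",S,(220,180,300,260)),("side",D,(260,180,335,260))):
    for c in("red","blue"): print(n,c,comps(mask(im,c),*b))
    x0,y0,x1,y1=b
    cv2.imwrite(f"pics/z_{n}.png",cv2.resize(im[y0:y1,x0:x1,::-1].copy(),None,fx=7,fy=7,interpolation=cv2.INTER_CUBIC))
E
```

```text
scene red [(np.int32(49), [233, 234], [14, 8], [239.1, 237.7])]
scene blue [(np.int32(175), [267, 194], [16, 15], [274.0, 200.5])]
side red [(np.int32(79), [311, 209], [11, 12], [316.1, 214.4])]
side blue [(np.int32(169), [282, 195], [15, 14], [289.2, 201.5])]
```

```bash
ls pics
```

```text
scene0.png
side0.png
wrist0.png
z_scene.png
z_side.png
```

View pics/z_scene.png

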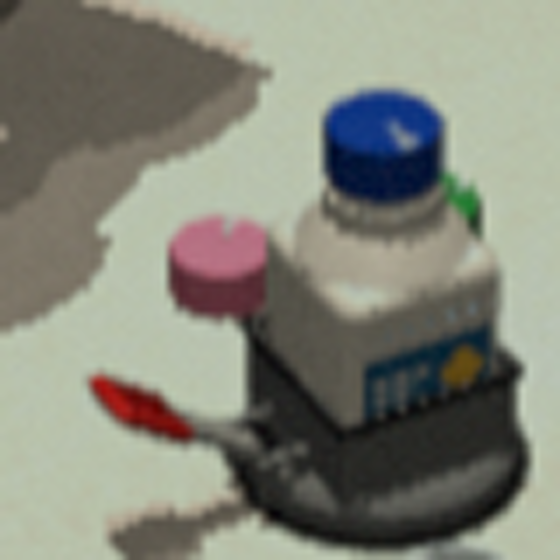

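View pics/z_side.png

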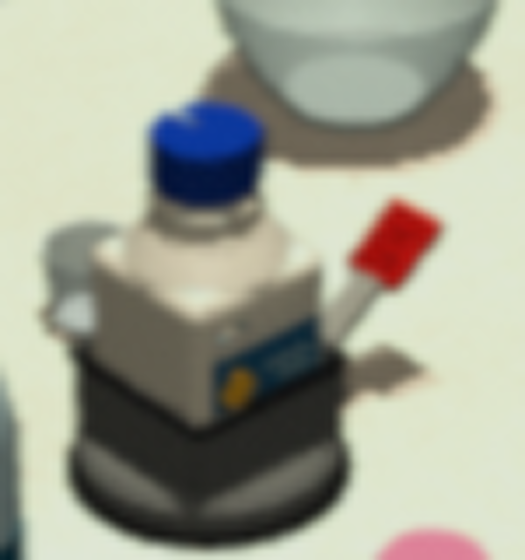

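```bash
python3 - <<'E'
from h import *
# cap silhouette bbox centre from zoom
cs=(220+384/7-.4,180+145/7-.4); cd=(260+206/7-.4,180+153/7-.4)
X,e=tri(ray("scene",cs),ray("side",cd)); print("cap centre",X,e)
print("mask centroid",tri(ray("scene",(274.6,200.5)),ray("side",(289.2,201.5))))
P,e=tri(ray("scene",(239.5,237.8)),ray("side",(316.1,214.4))); print("pad",P,e)
for n,uv in(("scene",cs),("side",cd)): print("plane .176",plane(ray(n,uv),.17625))
d=P[:2]-X[:2]; print("dist",np.linalg.norm(d),"azim",np.degrees(np.arctan2(d[1],d[0])))
# cap mark
a=[(220+392/7,180+122/7),(220+410/7,180+145/7)]; b=[(260+172/7,180+112/7),(260+203/7,180+130/7)]
print([plane(ray("scene",u),.19) for u in a],[plane(ray("side",u),.19) for u in b])
# others rough
print("spray top",tri(ray("scene",(318,175)),ray("side",(250,218))))
print("bowl",plane(ray("scene",(219,298)),.085),"cup",plane(ray("scene",(286,263)),.045), "soap",plane(ray("scene",(402,186)),.14))
print("mallet", plane(ray("scene",(150,283)),.03))
E
```

```text
cap centre [ 0.52938297 -0.02673503  0.17782195] 0.00023908628521706194
mask centroid (array([ 0.52952563, -0.02694184,  0.17740266]), np.float64(0.0008287655638301647))
pad [ 0.51192553 -0.14986791  0.07686627] 0.0015481205873232537
plane .176 [ 0.52741892 -0.02534065  0.17625   ]
plane .176 [ 0.53121293 -0.02863412  0.17625   ]
dist 0.124364258264613 azim -98.06945795771088
[array([ 0.53381294, -0.02439543,  0.19      ]), array([ 0.55308854, -0.02941932,  0.19      ])] [array([ 0.5499718 , -0.02822658,  0.19      ]), array([ 0.52792072, -0.02491935,  0.19      ])]
spray top (array([0.52664942, 0.15510146, 0.20306063]), np.float64(0.0006203868697385117))
bowl [ 0.70430131 -0.35065357  0.085     ] cup [ 0.66518767 -0.08653737  0.045     ] soap [0.67710917 0.4094899  0.14      ]
mallet [ 0.47994749 -0.44828469  0.03      ]
```

The triangulated points agree with the sizes given. The cap centre comes out at z = 0.178 (expected 0.176), and the pad is 124 mm from the bottle axis (62 + 78·cos37° = 124) at z = 0.077. The lever points at azimuth about -98°. I'll move to hover above the pad with the gripper shut.

Request:
apply_moves(
  increments=[
    {"grip": 0, "linear": [30, 32, 0], "turn": [0, 0, 1]},
    {"grip": 0, "linear": [65, 70, 0], "turn": [0, 0, 2.3]},
    {"grip": 0, "linear": [100, 108, 0], "turn": [0, 0, 3.6]},
    {"grip": 0, "linear": [135, 146, 0], "turn": [0, 0, 4.9]},
    {"grip": 0, "linear": [170, 184, -10], "turn": [0, 0, 6.2]},
    {"grip": 0, "linear": [205, 222, -20], "turn": [0, 0, 7.5]},
    {"grip": 0, "linear": [240, 260, -30], "turn": [0, 0, 8.7]},
    {"grip": 0, "linear": [275, 298, -40], "turn": [0, 0, 9.7]},
    {"grip": 0, "linear": [298, 324, -50], "turn": [0, 0, 9.7]},
    {"grip": 0, "linear": [298, 324, -50], "turn": [0, 0, 9.7]},
  ],
  grip_force=20,
)

```text
time: 1.15
tool_pos: [0.513, -0.1511, 0.1748]
tool_rot: [-3.139, 0.002, -0.132]
contact_force: [-0.5, -1.3, 0.3]
opening: 0.0167
```

```bash
python3 - <<'E'
from h import *
s=observe();T=toolT(s)
w=read_camera("wrist");cv2.imwrite("pics/w1.png",w[:,:,::-1])
print(s["tool_pos"],np.degrees(s["tool_rot"]),s["contact_force"],s["opening"],s["time"])
print(comps(mask(w,"red"),0,0,560,420,200));print(comps(mask(w,"blue"),0,0,560,420,200))
np.save("T1.npy",T)
E
```

```text
[ 0.51298349 -0.15109749  0.1748233 ] [-1.79869941e+02  1.08838206e-01 -7.53829845e+00] [-0.47589139 -1.26855925  0.34199839] 0.01666776122795324 1.15
[(np.int32(1482), [260, 185], [46, 52], [282.8, 211.9])]
[(np.int32(2640), [224, 0], [127, 55], [286.4, 20.8])]
```

View pics/w1.png

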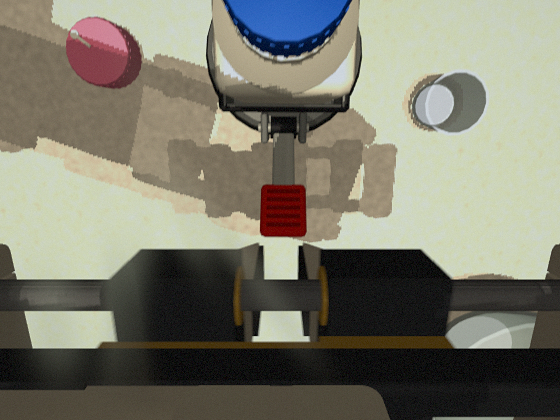

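The wrist view has the lever running straight up the image, with the pad at (283,212) and the hinge at (284,125), so the yaw is right. I'll check the pad and cap positions from this view before going down.

```bash
python3 - <<'E'
from h import *
T=np.load("T1.npy")
print("pad",plane(ray("wrist",(282.8,211.9),T),.0775))
print("hinge",plane(ray("wrist",(284,125),T),.028))
# cap left/right edges at widest visible
im=cv2.imread("pics/w1.png")[:,:,::-1];m=mask(im,"blue")
for r in (0,5,10,20,30): print(r,np.where(m[r])[0][[0,-1]])
E
```

```text
pad [ 0.51372746 -0.15153432  0.0775    ]
hinge [ 0.52349816 -0.08681962  0.028     ]
0 [224 350]
5 [225 348]
10 [228 344]
20 [233 340]
30 [243 330]
```

Request:
apply_moves(
  increments=[
    {"grip": 0, "linear": [-1, -3, -15], "turn": [0, 0, 0]},
    {"grip": 0, "linear": [-1, -3, -40], "turn": [0, 0, 0]},
    {"grip": 0, "linear": [-1, -3, -70], "turn": [0, 0, 0]},
    {"grip": 0, "linear": [-1, -3, -80], "turn": [0, 0, 0]},
  ],
)

```text
time: 1.6
tool_pos: [0.5079, -0.1592, 0.0945]
tool_rot: [-3.141, 0.004, -0.139]
contact_force: [0.5, 0.5, 0.0]
opening: 0.0005
```

The pad at (0.514, -0.152) and the hinge at (0.523, -0.087) agree to about 2 mm. Now I'll press.

Request:
apply_moves(
  increments=[
    {"grip": 0, "linear": [1, 1, -10], "turn": [0, 0, 0]},
    {"grip": 0, "linear": [1, 1, -18], "turn": [0, 0, 0]},
    {"grip": 0, "linear": [1, 0, -26], "turn": [0, 0, 0]},
    {"grip": 0, "linear": [1, -1, -34], "turn": [0, 0, 0]},
    {"grip": 0, "linear": [0, -2, -42], "turn": [0, 0, 0]},
    {"grip": 0, "linear": [0, -3, -48], "turn": [0, 0, 0]},
    {"grip": 0, "linear": [0, -3, -50], "turn": [0, 0, 0]},
  ],
)

```text
time: 2.3
tool_pos: [0.5099, -0.1623, 0.0467]
tool_rot: [3.142, -0.0, -0.138]
contact_force: [0.4, 0.5, 0.9]
opening: 0.0006
```

```bash
python3 - <<'E'
from h import *
s=observe();T=toolT(s)
w=read_camera("side");cv2.imwrite("pics/s2.png",cv2.resize(w[150:270,220:380,::-1].copy(),None,fx=4,fy=4))
print(s["tool_pos"],s["contact_force"])
E
```

```text
[ 0.50994553 -0.16229788  0.046718  ] [0.44142776 0.4786432  0.88133109]
```

View pics/s2.png

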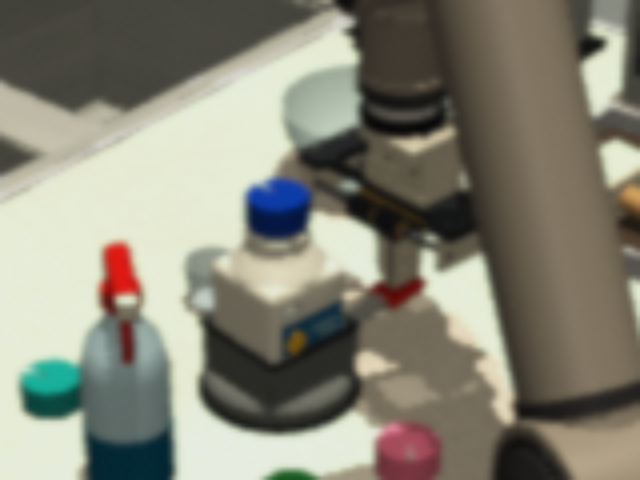

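The fingertips are on the pad, which is nearly level. I'll continue down.

Request:
apply_moves(
  increments=[
    {"grip": 0, "linear": [0, -1, -4], "turn": [0, 0, 0]},
    {"grip": 0, "linear": [0, -1, -8], "turn": [0, 0, 0]},
    {"grip": 0, "linear": [0, -1, -11], "turn": [0, 0, 0]},
    {"grip": 0, "linear": [0, -1, -11], "turn": [0, 0, 0]},
    {"grip": 0, "linear": [0, -1, -11], "turn": [0, 0, 0]},
  ],
)

```text
time: 2.85
tool_pos: [0.51, -0.1628, 0.0356]
tool_rot: [-3.141, 0.0, -0.137]
contact_force: [0.7, -0.1, -1.2]
opening: 0.0005
```

Request:
apply_moves(
  increments=[
    {"grip": 0, "linear": [0, 0, 20], "turn": [0, 0, 0]},
    {"grip": 0, "linear": [0, 0, 60], "turn": [0, 0, 0]},
    {"grip": 0.3, "linear": [0, 0, 100], "turn": [0, 0, 0]},
    {"grip": 1, "linear": [0, 0, 140], "turn": [0, 0, 0]},
    {"grip": 1, "linear": [0, 0, 180], "turn": [0, 0, 0]},
    {"grip": 1, "linear": [0, 20, 220], "turn": [0, 0, 0]},
    {"grip": 1, "linear": [0, 40, 230], "turn": [0, 0, 0]},
    {"grip": 1, "linear": [0, 40, 230], "turn": [0, 0, 0]},
    {"grip": 1, "linear": [0, 40, 230], "turn": [0, 0, 0]},
  ],
)

```text
time: 3.75
tool_pos: [0.5098, -0.1228, 0.2654]
tool_rot: [3.141, 0.0, -0.136]
contact_force: [-0.6, -0.4, -0.8]
opening: 0.0516
```

```bash
python3 - <<'E'
from h import *
s=observe();T=toolT(s);np.save("T3.npy",T)
w=read_camera("wrist");cv2.imwrite("pics/w3.png",w[:,:,::-1])
d=read_camera("side");cv2.imwrite("pics/s3.png",cv2.resize(d[150:270,220:380,::-1].copy(),None,fx=4,fy=4))
print(s["tool_pos"],s["contact_force"],s["opening"],comps(mask(w,"red"),0,0,560,420,200),comps(mask(w,"blue"),0,0,560,420,200),comps(mask(d,"red"),290,190,340,240))
E
```

```text
[ 0.50979733 -0.1227666   0.26544794] [-0.5844329  -0.40751114 -0.76129936] 0.0516344751414672 [(np.int32(798), [273, 197], [30, 34], [287.9, 215.0])] [(np.int32(3482), [254, 30], [82, 86], [292.7, 71.2])] [(np.int32(51), [314, 221], [12, 8], [319.4, 224.2])]
```

View pics/s3.png

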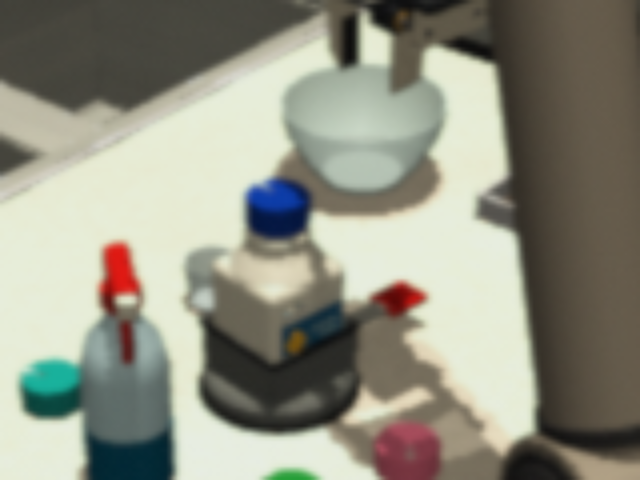

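View pics/w3.png

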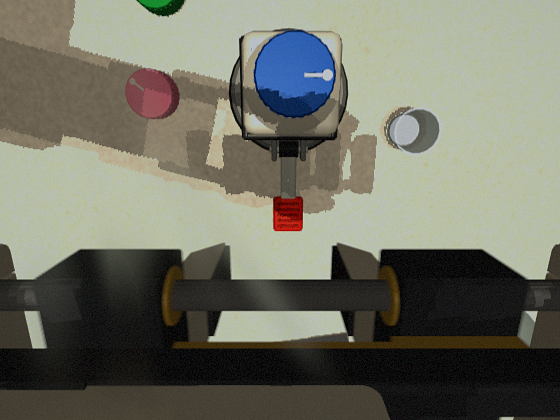

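```bash
python3 - <<'E'
from h import *
T=np.load("T3.npy")
P,e=tri(ray("wrist",(287.9,215),T),ray("side",(319.4,224.2)));print("pad",P,e)
im=cv2.imread("pics/w3.png")[:,:,::-1];m=mask(im,"blue")
m=cv2.morphologyEx(m,cv2.MORPH_CLOSE,np.ones((15,15)))
c=max(cv2.findContours(m,0,1)[0],key=cv2.contourArea);E=cv2.fitEllipse(cv2.convexHull(c));print(E)
for z in(.19,.183):print("cap",z,plane(ray("wrist",E[0],T),z))
# top-face: left/right edges
print("mark",plane(ray("wrist",(307,75),T),.19),plane(ray("wrist",(330,74.5),T),.19))
print(tri(ray("scene",(274.5,200.3)),ray("wrist",E[0],T)),tri(ray("side",(289.0,201.5)),ray("wrist",E[0],T)))
E
```

```text
pad [ 0.51173731 -0.16831876  0.02678878] 0.0004598280991375808
((294.2746276855469, 73.54303741455078), (81.64863586425781, 86.8823013305664), 3.9516656398773193)
cap 0.19 [ 0.53122319 -0.0259913   0.19      ]
cap 0.183 [ 0.5315965  -0.02523914  0.183     ]
mark [ 0.53928957 -0.02798891  0.19      ] [ 0.55409784 -0.02971623  0.19      ]
(array([ 0.53097866, -0.02605503,  0.17871422]), np.float64(0.003041599014441417)) (array([ 0.53067746, -0.02562011,  0.17784486]), np.float64(0.003015316409841394))
```

The pad is now at z ≈ 0.027 and 142 mm from the axis, which means it is level and latched. The white mark points along the holder's x, and the cap axis is at about (0.5305, -0.026). Next I'll open the gripper and hover over the cap.

Request:
apply_moves(
  increments=[
    {"grip": 1, "linear": [5, 20, 0], "turn": [0, 0, 0]},
    {"grip": 1, "linear": [10, 50, 0], "turn": [0, 0, 0]},
    {"grip": 1, "linear": [20.5, 80, 0], "turn": [0, 0, 0]},
    {"grip": 1, "linear": [20.5, 97, 0], "turn": [0, 0, 0]},
    {"grip": 1, "linear": [20.5, 97, -30], "turn": [0, 0, 0]},
    {"grip": 1, "linear": [20.5, 97, -50], "turn": [0, 0, 0]},
    {"grip": 1, "linear": [20.5, 97, -50], "turn": [0, 0, 0]},
    {"grip": 1, "linear": [20.5, 97, -50], "turn": [0, 0, 0]},
  ],
)

```text
time: 4.65
tool_pos: [0.5305, -0.0264, 0.2153]
tool_rot: [3.142, 0.002, -0.138]
contact_force: [-0.4, -0.4, 0.4]
opening: 0.0919
```

```bash
python3 - <<'E'
from h import *
s=observe();T=toolT(s);np.save("T4.npy",T)
w=read_camera("wrist");cv2.imwrite("pics/w4.png",w[:,:,::-1])
d=read_camera("side");cv2.imwrite("pics/s4.png",cv2.resize(d[130:270,200:400,::-1].copy(),None,fx=4,fy=4))
print(s["tool_pos"],s["contact_force"],s["opening"])
E
```

```text
[ 0.53047245 -0.02642431  0.21531147] [-0.44866254 -0.35667964  0.42945791] 0.09187513855457263
```

View pics/s4.png

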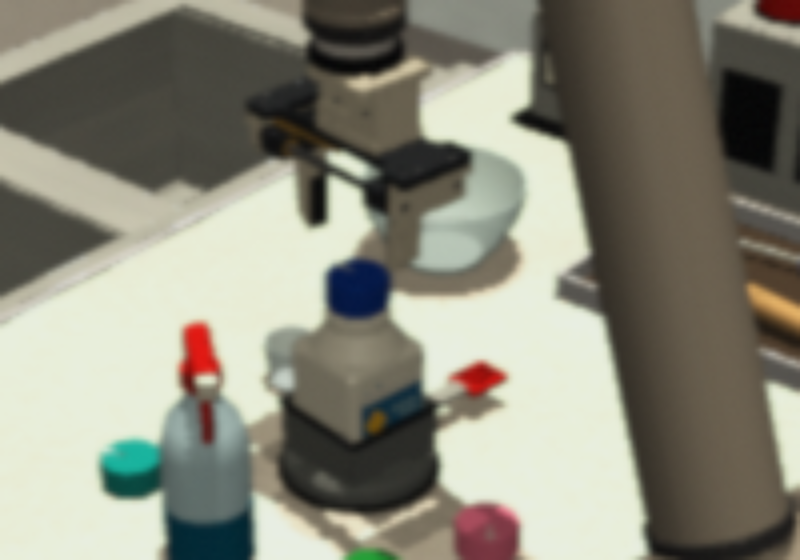

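View pics/w4.png

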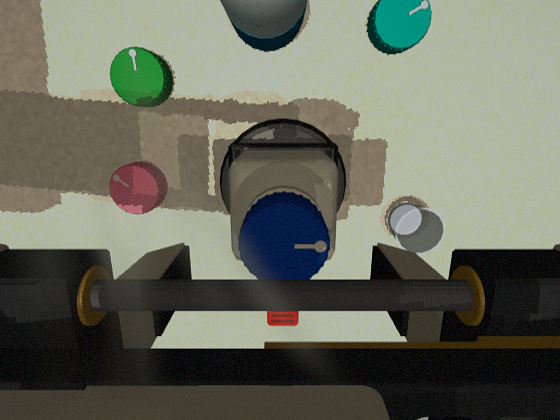

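The cap sits centred between the open fingers (centre column about 284.5, row about 238). I'll do a quick check of the sideways offset along the jaw.

```bash
python3 - <<'E'
from h import *
T=np.load("T4.npy");im=cv2.imread("pics/w4.png")[:,:,::-1]
h=cv2.cvtColor(im,cv2.COLOR_RGB2HSV);m=((h[...,0]>105)&(h[...,0]<128)&(h[...,1]>150)).astype(np.uint8)
m[:180]=0;m[:,:200]=0;m[:,360:]=0
for r in range(196,280,6):
    q=np.where(m[r])[0]
    if len(q): print(r,q[0],q[-1],(q[0]+q[-1])/2)
for r in(195,200,238): print(np.linalg.inv(T)@np.r_[plane(ray("wrist",(284.5,r),T),.19),1])
E
```

```text
196 265 302 283.5
202 257 310 283.5
208 251 316 283.5
214 246 320 283.0
220 244 323 283.5
226 242 325 283.5
232 243 327 285.0
238 247 329 288.0
244 250 328 289.0
250 251 327 289.0
256 259 327 293.0
262 261 323 292.0
268 265 319 292.0
274 268 313 290.5
[ 0.00138726 -0.02967623  0.02530899  1.        ]
[ 0.00139582 -0.02679663  0.02530901  1.        ]
[ 0.00146325 -0.00412182  0.02530919  1.        ]
```

Request:
apply_moves(
  increments=[
    {"grip": 1, "linear": [1, 0, -15], "turn": [0, 0, 0]},
    {"grip": 1, "linear": [1, 0, -35], "turn": [0, 0, 0]},
    {"grip": 1, "linear": [1, 0, -49], "turn": [0, 0, 0]},
    {"grip": 0.7, "linear": [1, 0, -50], "turn": [0, 0, 0]},
    {"grip": 0.4, "linear": [1, 0, -50], "turn": [0, 0, 0]},
    {"grip": 0.4, "linear": [1, 0, -50], "turn": [0, 0, 0]},
    {"grip": 0.4, "linear": [1, 0, -50], "turn": [0, 0, 0]},
    {"grip": 0.4, "linear": [1, 0, -50], "turn": [0, 0, 0]},
  ],
  grip_force=20,
)

```text
time: 5.55
tool_pos: [0.5319, -0.0259, 0.1665]
tool_rot: [3.141, -0.001, -0.137]
contact_force: [-0.1, 0.2, -0.3]
opening: 0.0566
```

Request:
apply_moves(
  increments=[
    {"grip": 0.3, "linear": [0, 0, 0], "turn": [0, 0, 0]},
    {"grip": 0.3, "linear": [0, 0, 0], "turn": [0, 0, 0]},
    {"grip": 0.3, "linear": [0, 0, 0], "turn": [0, 0, 0]},
    {"grip": 0.3, "linear": [0, 0, 0], "turn": [0, 0, 0]},
  ],
  grip_force=45,
)

```text
time: 5.95
tool_pos: [0.532, -0.0259, 0.1662]
tool_rot: [3.142, -0.001, -0.137]
contact_force: [1.4, -0.4, 3.8]
opening: 0.0536
```

```bash
python3 - <<'E'
from h import *
s=observe()
d=read_camera("side");cv2.imwrite("pics/s5.png",cv2.resize(d[140:260,220:360,::-1].copy(),None,fx=5,fy=5))
print(s["tool_pos"],s["contact_force"],s["opening"],s["torque"])
E
```

```text
[ 0.53198435 -0.02593028  0.16619874] [ 1.36329263 -0.39837774  3.78729189] 0.05355578115297785 [-0.08089173 -0.30002476  0.02019414]
```

View pics/s5.png

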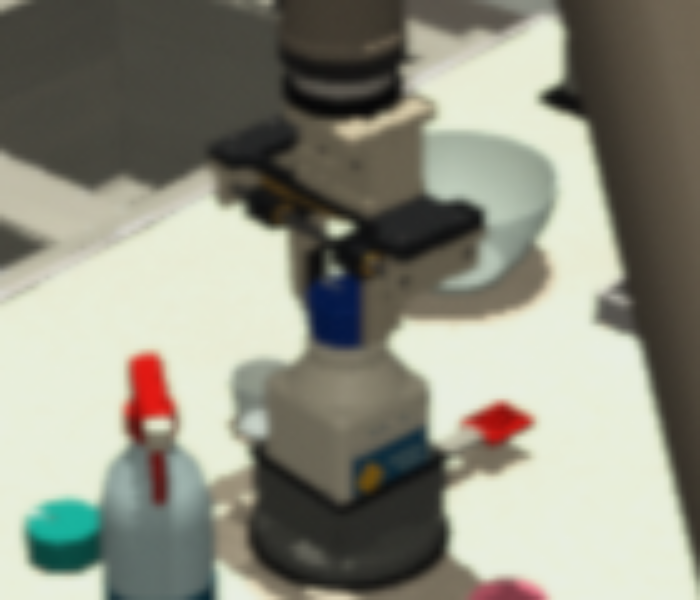

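The opening reads 53.6 mm, so the 54 mm cap is gripped. I'll push down in small steps.

Request:
apply_moves(
  increments=[
    {"grip": 0.3, "linear": [0, 0, -1], "turn": [0, 0, 0]},
    {"grip": 0.3, "linear": [0, 0, -2], "turn": [0, 0, 0]},
    {"grip": 0.3, "linear": [0, 0, -3], "turn": [0, 0, 0]},
    {"grip": 0.3, "linear": [0, 0, -4], "turn": [0, 0, 0]},
    {"grip": 0.3, "linear": [0, 0, -5], "turn": [0, 0, 0]},
    {"grip": 0.3, "linear": [0, 0, -5], "turn": [0, 0, 0]},
    {"grip": 0.3, "linear": [0, 0, -5], "turn": [0, 0, 0]},
  ],
  grip_force=50,
)

```text
time: 6.7
tool_pos: [0.532, -0.0259, 0.1617]
tool_rot: [3.141, -0.002, -0.137]
contact_force: [-1.1, 0.1, 8.7]
opening: 0.0537
```

The force is 8.7 N after 4.5 mm of travel, which fits the liner spring. I'll push a little further, then twist about +62°.

Request:
apply_moves(
  increments=[
    {"grip": 0.3, "linear": [0, 0, -0.8], "turn": [0, 0, 0]},
    {"grip": 0.3, "linear": [0, 0, -0.8], "turn": [0, 0, 0]},
    {"grip": 0.3, "linear": [0, 0, -0.8], "turn": [0, 0, 0]},
  ],
)

```text
time: 7.0
tool_pos: [0.5321, -0.0259, 0.1611]
tool_rot: [3.141, -0.002, -0.137]
contact_force: [-0.9, 0.3, 9.4]
opening: 0.0538
```

Request:
apply_moves(
  increments=[
    {"grip": 0.3, "linear": [0, 0, 0], "turn": [0, 0, 0.4]},
    {"grip": 0.3, "linear": [0, 0, 0], "turn": [0, 0, 0.9]},
    {"grip": 0.3, "linear": [0, 0, 0], "turn": [0, 0, 1.4]},
    {"grip": 0.3, "linear": [0, 0, 0], "turn": [0, 0, 2]},
    {"grip": 0.3, "linear": [0, 0, 0], "turn": [0, 0, 2.6]},
    {"grip": 0.3, "linear": [0, 0, 0], "turn": [0, 0, 3.2]},
    {"grip": 0.3, "linear": [0, 0, 0], "turn": [0, 0, 3.8]},
  ],
)

```text
time: 7.7
tool_pos: [0.532, -0.0259, 0.1611]
tool_rot: [3.141, -0.002, 0.263]
contact_force: [-0.8, 0.2, 9.5]
opening: 0.0538
```

```bash
python3 - <<'E'
from h import *
s=observe()
d=read_camera("wrist");cv2.imwrite("pics/w6.png",d[:,:,::-1])
print(s["tool_pos"],np.degrees(s["tool_rot"]),s["contact_force"],s["opening"],s["torque"])
E
```

```text
[ 0.532008   -0.02594263  0.16106538] [ 1.79951023e+02 -1.03976958e-01  1.50775093e+01] [-0.79509523  0.24848019  9.48999525] 0.053827076603568176 [ 0.02123949 -0.08406316 -0.04212324]
```

View pics/w6.png

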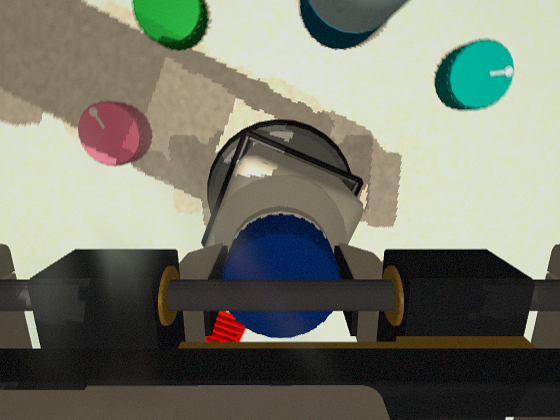

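The force is steady at 9.5 N and the twist torque is near zero, so the cap is turning with the jaws. The bottle and sleeve stay square on to each other. I'll continue to about 63°.

Request:
apply_moves(
  increments=[
    {"grip": 0.3, "linear": [0, 0, 0], "turn": [0, 0, 0.8]},
    {"grip": 0.3, "linear": [0, 0, 0], "turn": [0, 0, 1.6]},
    {"grip": 0.3, "linear": [0, 0, 0], "turn": [0, 0, 2.4]},
    {"grip": 0.3, "linear": [0, 0, 0], "turn": [0, 0, 3.2]},
    {"grip": 0.3, "linear": [0, 0, 0], "turn": [0, 0, 4.0]},
    {"grip": 0.3, "linear": [0, 0, 0], "turn": [0, 0, 4.8]},
    {"grip": 0.3, "linear": [0, 0, 0], "turn": [0, 0, 5.6]},
    {"grip": 0.3, "linear": [0, 0, 0], "turn": [0, 0, 6.3]},
    {"grip": 0.3, "linear": [0, 0, 0], "turn": [0, 0, 6.7]},
    {"grip": 0.3, "linear": [0, 0, 0], "turn": [0, 0, 6.7]},
  ],
)

```text
time: 8.75
tool_pos: [0.532, -0.0261, 0.161]
tool_rot: [3.14, -0.001, 0.964]
contact_force: [-0.7, 0.2, 9.1]
opening: 0.0534
```

Request:
apply_moves(
  increments=[
    {"grip": 0.3, "linear": [0, 0, 0], "turn": [0, 0, 0]},
    {"grip": 0.3, "linear": [0, 0, 0], "turn": [0, 0, 0]},
  ],
)

```text
time: 8.95
tool_pos: [0.532, -0.026, 0.161]
tool_rot: [3.14, -0.001, 0.962]
contact_force: [-0.1, -0.4, 10.2]
opening: 0.0534
```

```bash
python3 - <<'E'
from h import *
s=observe()
d=read_camera("scene");cv2.imwrite("pics/c7.png",cv2.resize(d[140:270,210:340,::-1].copy(),None,fx=4,fy=4))
d=read_camera("wrist");cv2.imwrite("pics/w7.png",d[:,:,::-1])
print(s["tool_pos"],np.degrees(s["tool_rot"]),s["contact_force"],s["opening"],s["torque"])
E
```

```text
[ 0.53195606 -0.02604714  0.16102876] [ 1.79898912e+02 -3.25697047e-02  5.51465444e+01] [-0.11623983 -0.4291982  10.15843688] 0.05342791071793359 [-0.06912905 -0.01358991  0.11653376]
```

View pics/c7.png

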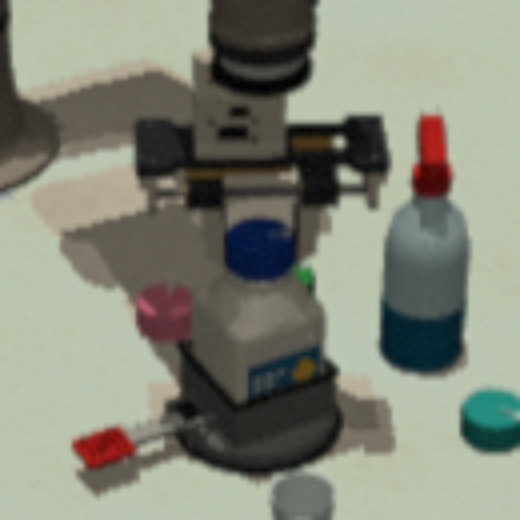

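View pics/w7.png

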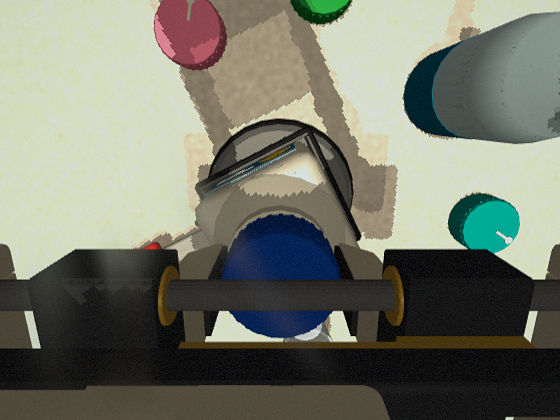

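In the scene view the cap's white mark has turned to the upper right, at crop (280,235) with the cap centre at (261,240). That is about +63°, and the bottle is still square in its sleeve. I'll lift gently and watch the force.

Request:
apply_moves(
  increments=[
    {"grip": 0.3, "linear": [0, 0, 2], "turn": [0, 0, 0]},
    {"grip": 0.3, "linear": [0, 0, 4], "turn": [0, 0, 0]},
    {"grip": 0.3, "linear": [0, 0, 6], "turn": [0, 0, 0]},
    {"grip": 0.3, "linear": [0, 0, 8], "turn": [0, 0, 0]},
    {"grip": 0.3, "linear": [0, 0, 10], "turn": [0, 0, 0]},
    {"grip": 0.3, "linear": [0, 0, 10], "turn": [0, 0, 0]},
  ],
)

```text
time: 9.65
tool_pos: [0.5309, -0.0257, 0.1695]
tool_rot: [-3.14, 0.001, 0.962]
contact_force: [0.4, -0.1, -0.0]
opening: 0.0532
```

The force is about 0 N, so the cap is free and the bottle isn't being lifted. I'll raise it by about 78 mm.

Request:
apply_moves(
  increments=[
    {"grip": 0.3, "linear": [0, 0, 5], "turn": [0, 0, 0]},
    {"grip": 0.3, "linear": [0, 0, 12], "turn": [0, 0, 0]},
    {"grip": 0.3, "linear": [0, 0, 22], "turn": [0, 0, 0]},
    {"grip": 0.3, "linear": [0, 0, 34], "turn": [0, 0, 0]},
    {"grip": 0.3, "linear": [0, 0, 48], "turn": [0, 0, 0]},
    {"grip": 0.3, "linear": [0, 0, 62], "turn": [0, 0, 0]},
    {"grip": 0.3, "linear": [0, 0, 72], "turn": [0, 0, 0]},
    {"grip": 0.3, "linear": [0, 0, 78], "turn": [0, 0, 0]},
    {"grip": 0.3, "linear": [0, 0, 78], "turn": [0, 0, 0]},
    {"grip": 0.3, "linear": [0, 0, 78], "turn": [0, 0, 0]},
  ],
)

```text
time: 10.65
tool_pos: [0.5313, -0.0258, 0.2476]
tool_rot: [-3.141, 0.0, 0.962]
contact_force: [-0.3, -0.4, -1.8]
opening: 0.0536
```

```bash
python3 - <<'E'
from h import *
s=observe()
c=read_camera("scene");cv2.imwrite("pics/c8.png",cv2.resize(c[140:270,210:340,::-1].copy(),None,fx=4,fy=4))
d=read_camera("side");cv2.imwrite("pics/s8.png",cv2.resize(d[130:260,220:350,::-1].copy(),None,fx=4,fy=4))
print(s["time"],s["tool_pos"],np.degrees(s["tool_rot"]),s["contact_force"],s["opening"])
a=comps(mask(c,"blue"),250,150,310,215);b=comps(mask(d,"blue"),260,150,320,215);print(a,b)
print(comps(mask(c,"red"),220,220,260,270),comps(mask(d,"red"),300,200,340,240))
E
```

```text
10.65 [ 0.53133527 -0.02583009  0.24761593] [-1.79968550e+02  9.27479308e-03  5.51345661e+01] [-0.2576202  -0.41381325 -1.76251463] 0.05356899225175314
[(np.int32(171), [267, 171], [17, 15], [274.5, 178.4])] [(np.int32(161), [282, 174], [15, 13], [289.2, 179.7])]
[(np.int32(96), [229, 247], [15, 10], [235.8, 251.5])] [(np.int32(55), [314, 221], [12, 8], [319.4, 224.3])]
```

View pics/c8.png

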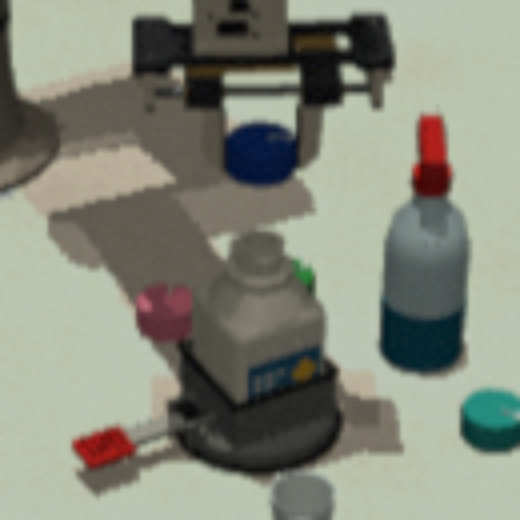

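View pics/s8.png

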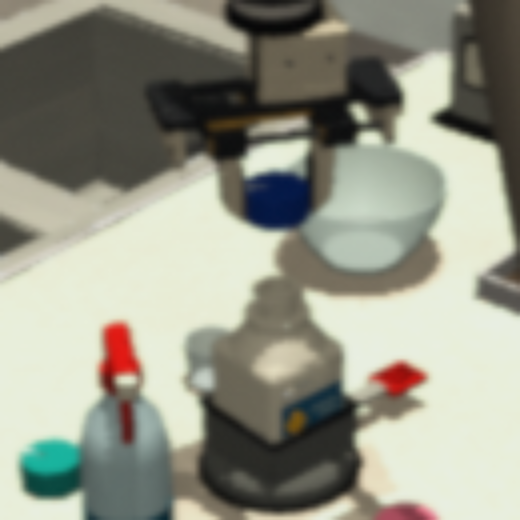

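```bash
python3 - <<'E'
from h import *
print("cap",tri(ray("scene",(274.8,178.4)),ray("side",(289.2,179.7))))
print("mouth",tri(ray("scene",(210+263/4-.4,140+242/4-.4)),ray("side",(220+279/4-.4,130+288/4-.4))))
print("pad",tri(ray("scene",(235.8,251.5)),ray("side",(319.4,224.3))))
s=observe();print(s["time"],np.abs(s["qvel"]).max())
E
```

```text
cap (array([ 0.5290123 , -0.02705854,  0.25766103]), np.float64(0.001478444790248779))
mouth (array([ 0.52875565, -0.02493732,  0.17796391]), np.float64(0.0033234229319349644))
pad (array([ 0.50980386, -0.16567733,  0.02845613]), np.float64(0.0006230395091385535))
10.75 0.002418734237008148
```

The cap is 80 mm above the mouth and about 2 mm off to the side, and it is level and still. The pad is level at z ≈ 0.028, and the bottle mouth is at its expected height of about 0.178. I'll hand in.

```bash
python3 -c "
from cell import *
print(hand_in())"
```

```text
the job is handed in; nothing more can be done
None
```

The sanitiser is open, and I handed the job in at about 10.8 s with the cap still held over the bottle. `hand_in()` gives no verdict, so these are my own last checks.

**What I did:** I pressed the red lever down with the closed fingertips until it snapped over. I then gripped the blue cap at 50 N, pushed it down about 5 mm (roughly 9 to 10 N), turned it about 63° anticlockwise while it was down, and lifted it straight off.

**Last checks:**

| Check | Measured | Wanted |
|---|---|---|
| Cap above the mouth | about 80 mm | 45–140 mm |
| Cap off to the side | about 2 mm | under 35 mm |
| Grip opening | 53.6 mm on the 54 mm cap | cap held |
| Tool tilt | within 0.1° of vertical | cap within 17° of level |
| Joint speeds | below 0.003 rad/s | still |
| Bottle mouth height | 0.178 m (0.179 m expected) | bottle on the holder floor |
| Lever pad height | about 0.028 m, 142 mm from the bottle axis | level, lever latched |

**Weaker evidence:**
- **Lever:** I could not read its angle directly. While I was pressing, the force never showed the expected rise towards 12 N, so I judged it latched from the pad's position and the pictures.
- **Mouth and pad heights:** The rays for the mouth missed each other by 3 mm, so that point is less certain than the others. The pad read 0.027–0.028 m, a few millimetres below the roughly 0.033 m I expected.
- **Other objects:** Those in view look unmoved in the pictures. I did not measure their positions.

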